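# Lay the lace pattern book on its reading board

### The job

Lay the lace pattern book down for reading: push the standing book near its top so that it topples backwards, away from the board's ledge, and lies front cover up on the cork panel, then push the lying book along the panel until its foot is flush against the ledge, with the whole book on the cork. Do it only by pushing: do not take the book between the fingers and do not lift it. Leave the pin tin, the two thread spools and the little wooden pot standing where they are.

Things in the scene. Friction and masses are not known exactly. Their poses are not given: they have to be found in the camera images.
- rest: Reading board of pale wood: a table book rest folded flat, fixed, 320 x 230 mm (x by y), top surface 18 mm above the table. Origin on the table; the board covers x = -150 to +170, y = -115 to +115 mm of its own frame. Along its -x edge runs the ledge, a dark wooden bar 20 mm thick (x -150 to -130 mm), full width, standing 18 mm above the top surface.
- ledge (a point): Point on the board's top surface at the middle of the ledge's inner face, where the book's foot must end up. Axes parallel to the board's: +x runs away from the ledge along the cork, y along the ledge, z up.
- cork (a point): Centre of the cork panel, which is level with the wood and covers 265 mm along the board's x, beginning at the ledge, and 185 mm along y (y = -92.5 to +92.5 mm). Axes parallel to the board's.
- book: Loose hardback, 28 mm thick (x), 125 wide (y), 180 tall (z), 0.3 to 0.55 kg; grey-green, pale lattice on the front cover. It starts upright on its foot on the cork near the ledge, at most 6 degrees from square. Origin: centre of its foot; z from foot to head, -x out of the front cover (which faces the ledge), +x out of the back cover, +y to the spine.
- book_mid (a point): Centre of the book (half-way in all three sizes). A push on the front cover near the head tips the book about the bottom edge of its back cover; it then falls by itself away from the ledge. Lying as wanted, the book's -x axis points up, its z axis away from the ledge, and its upper face is 28 mm above the board.
- book_foot_l (a point): Corner of the book: foot end, back cover, spine side.
- book_foot_r (a point): Corner of the book: foot end, back cover, page-edge side.
- book_head_l (a point): Corner of the book: head end, back cover, spine side.
- book_head_r (a point): Corner of the book: head end, back cover, page-edge side.
- pin_tin: Bystander: open square turquoise tin with pins, 85 x 85 x 24 mm, on the table beside the board. Origin at the centre of its underside.
- tall_spool: Bystander: wooden spool of pale thread standing on the table, 36 mm across, 55 mm tall. Origin at the centre of its underside.
- short_spool: Bystander: wooden spool of pale thread standing on the table, 42 mm across, 32 mm tall. Origin at the centre of its underside.
- pot: Bystander: small turned wooden pot with a knobbed lid (one piece), 46 mm across, 50 mm tall. Origin at the centre of its underside.
Not all that is in view belongs to the job. Of the things shaped like the book, the grey one is meant.

How it is judged:
By the outcome, as a careful person would: the job done as asked, in the order asked, and still so for the second after the job is handed in, with the robot touching nothing.
It also fails if it takes over 40 s, if anything falls off the work surface, if the arm or the gripper's body presses on something with over 40 N, if the wrist force passes 120 N, or if a joint passes its speed limit or range.

### The arm

A 6-joint arm with a two-finger parallel gripper is mounted at the origin on the work surface. World frame = base frame: x ahead of the robot, y to its left, z up, the work surface at z = 0. Lengths are in m, angles in rad, forces in N, time in s.
With the tool pointing down it reaches from about 0.3 to 0.775 m from the base axis. Payload 14.6 kg.
Tool frame: the origin (TCP) lies midway between the tips of the shut fingers; the grasp point (between the pads) lies 19 mm behind it (ctrl.grip_depth is the distance from the TCP to the grasp point, in m); z points along the fingers, x is the direction in which the jaws open and shut, and the axes are right-handed (so a half turn about z gives the same grasp; the last joint's range is limited). The gripper opens to 94 mm and grips with 3 to 60 N. Pads are 16 mm wide; open, the fingers measure 119 mm over their backs; the gripper's body (75 mm by 177 mm) begins 78 mm behind the grasp point.
Start: joints at [-1.23, 0.3, 1.521, -0, 1.321, -0.067], TCP at [0.218, -0.505, 0.205] pointing down, gripper open.
Joint ranges: [-3.03, 3.03], [-0.79, 2.21], [0.23, 2.52], [-1.04, 4.18], [0, 3.07], [-2.55, 2.55]. Speed limits (rad/s): [2.22, 2.22, 2.57, 3.14, 3.14, 3.14].

### API

Orientations are given as [roll, pitch, yaw] about the fixed x, y, z axes, in that order (R = Rz(yaw) Ry(pitch) Rx(roll)).
In Python, from station import ctrl gives the robot as it stands.
- The arm moves only by the tool play_rows, never from a script. Its argument "steps" is a list that holds one entry, the list of rows, each a list of 7 numbers: the shift along the tool's x, y, z in cm, then the turn, a rotation vector about the tool's x, y, z in rad, then the opening, from 0 (shut) to 1 (fully open). In form: [[[x, y, z, ax, ay, az, hand], ...]]. A call has 1 to 20 rows; each row is the pose to reach, as a shift and turn from the pose measured when the call began, along the tool's axes at that moment; what a row does not reach only later rows make up. A row lasts 1/12 s, in which the tool goes at most 41.7 mm and 7.16 degrees, less where a joint would pass 70% of its speed; a pose out of reach is approached as far as the arm can. A call with a gripper value outside its range is refused whole. The fingers move at their own pace and stop on an object; "force" is the grip in N (left out, the last holds). Time passes only in rows, so rows that repeat a pose let the fingers close. It gives the time, the measured TCP pose, the force and the opening at its end, in the units of the state.
- ctrl.get_obs(): the state, without advancing time (a new reading comes with each control period).
- ctrl.camera(name): name is "scene" or "top" or "wrist"; returns a dict with "frame" (420x560x3 uint8, blue, green, red), "fovy" (degrees; the focal length in pixels is half the picture's height over the tangent of half this angle, whatever the lens; pixels are square), "cx", "cy" (the principal point, pixels), "world_to_cam" (4x4, takes a point from world to camera coordinates). Camera axes: x right, y up, looking along -z (the intrinsics and any distortion apply to the point x, -y, -z); pixel columns grow to the right and rows downward; lengths in m; the calibration is good to about 2 mm. The wrist camera is an equidistant fisheye: a pixel r from the principal point sees the ray r / f radians off the axis. A picture is of the moment at which its call begins. There is no depth.
- ctrl.hand_in(): hands the job in, once; it reports no verdict.
The state is a dict: "time_s": time; "qpos": joint angles; "joint_vel": joint speeds; "tau": joint torques, N m; "ee_pos": TCP position; "eef_rot": TCP orientation; "force": force on the tool from outside, world axes, zero at the start; "moment": the same for the moment, N m; "grip_width": finger opening in m.
Only numpy, scipy, OpenCV 4.12 (cv2) and the standard library are available. Lean on these libraries where they do the work, as an engineer would, in place of code of your own. Each camera call takes 0.05 s, during which the arm holds its last target. There are 200 camera calls.

## Working session

There is one attempt and no reset: what is moved stays moved. The work goes in short steps, Python scripts to look and compute and a tool call to move; the robot and the scene stay as the last step left them, time stands still between calls to the robot, and variables do not carry over. Pictures are saved under pics/ and viewed, about 8 in all and at most 12, crops included, and the job is handed in when it is done.

Besides the shell and the picture viewer there is one more tool, called by a JSON object that holds its "op" and its "data", one argument or row to a line. play_rows: Moves the arm, as the interface text tells. Its arguments: {"type":"object","properties":{"steps":{"type":"array"},"force":{"type":"number"}},"required":["steps"]}

```bash
ls; mkdir -p pics; cat > h.py <<'E'
import numpy as np,cv2
from station import ctrl
def cam(n):
    c=ctrl.camera(n); c['f']=c['frame'].shape[0]/2/np.tan(np.radians(c['fovy'])/2); return c
def px2w(c,u,v,z):
    # world point at height z (pinhole)
    T=np.linalg.inv(c['world_to_cam']); d=T[:3,:3]@np.array([(u-c['cx'])/c['f'],-(v-c['cy'])/c['f'],-1]); o=T[:3,3]
    return o+d*(z-o[2])/d[2]
def w2px(c,p):
    q=c['world_to_cam']@np.append(p,1); return c['cx']+c['f']*q[0]/-q[2], c['cy']-c['f']*q[1]/-q[2]
E
python3 - <<'E'
from h import *
for n in('top','scene'):
    c=cam(n); cv2.imwrite(f'pics/{n}0.png',c['frame'])
    T=np.linalg.inv(c['world_to_cam']); print(n,T[:3,3].round(3),c['f'],c['cx'],c['cy'],[k for k in c])
o=ctrl.get_obs();print(o)
E
```

```text
pics
top [ 0.33  -0.011  0.958] 384.87308894963525 281.0752641339851 209.1720547275192 ['frame', 'fovy', 'cx', 'cy', 'world_to_cam', 'f']
scene [ 0.915 -0.104  0.832] 380.17281647353036 279.3305950800829 215.64960313563876 ['frame', 'fovy', 'cx', 'cy', 'world_to_cam', 'f']
{'time_s': 0.1, 'qpos': array([-1.22957818e+00,  3.00387438e-01,  1.52149900e+00, -1.82781302e-05,
        1.32070024e+00, -6.65917634e-02]), 'joint_vel': array([ 0.00108533, -0.00127926, -0.00067412, -0.00101532,  0.00134302,
       -0.00121197]), 'tau': array([ 3.93862929e-04, -5.32645583e+01, -3.53285551e+01,  7.09389593e-02,
        2.34849192e-02, -7.06622336e-05]), 'ee_pos': array([ 0.21805058, -0.50468163,  0.20496694]), 'eef_rot': array([-3.14154417e+00,  9.93000593e-04, -1.16298186e+00]), 'force': array([-0.23914453, -0.18993413,  1.06152545]), 'moment': array([ 0.01509147, -0.05094026, -0.02519928]), 'grip_width': 0.09393879636981171}
```

View pics/top0.png

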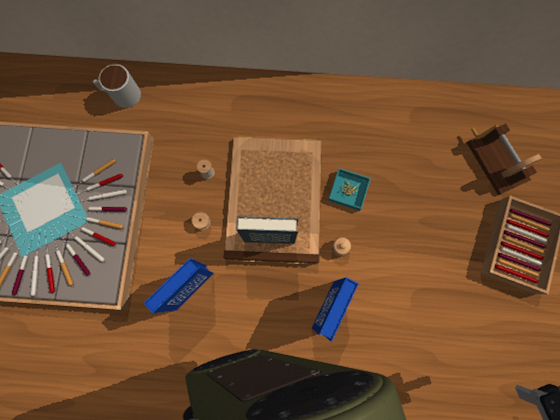

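View pics/scene0.png

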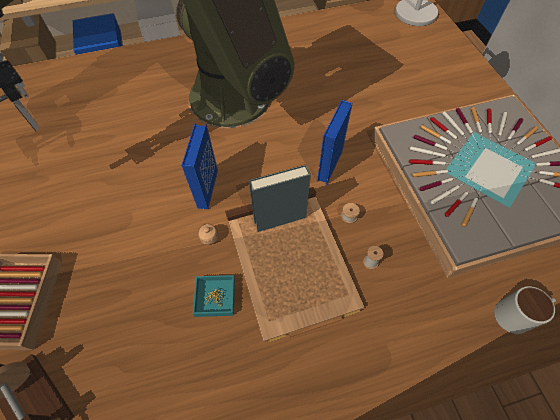

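Top view: the board is at cols 225–322, rows 137–263, with the dark ledge at the robot side (row ~255). The grey book stands just beyond it with its top at rows 218–230. The tin is at (349,189), the pot at (342,246) and the spools at (205,169) and (200,221). Two blue decoy books stand between the robot and the board.

```bash
python3 - <<'E'
from h import *
c=cam('top')
im=c['frame']; cv2.imwrite('pics/top1.png',cv2.resize(im[125:345,140:380],None,fx=2.7,fy=2.7,interpolation=cv2.INTER_CUBIC))
for n,u,v,z in [('ul',233,137,.018),('ur',322,140,.018),('ll',225,259,.036),('lr',319,263,.036),('bk top FL',238,219,.198),('bk top FR',297,219,.198),('bk top NL',238,230,.198),('pot',342,246,.05),('tin',349,189,.02),('ts',205,163,.055),('ss',200,217,.03),('blueL top',205,265,.18),('blueLb',150,303,.18),('blueR',354,280,.18),('blueRb',325,335,.18)]: print(n,px2w(c,u,v,z).round(3))
E
```

```text
ul [0.729 0.137 0.018]
ur [ 0.738 -0.095  0.018]
ll [0.41  0.123 0.036]
lr [ 0.416 -0.101  0.036]
bk top FL [0.477 0.082 0.198]
bk top FR [ 0.486 -0.037  0.198]
bk top NL [0.455 0.08  0.198]
pot [ 0.459 -0.152  0.05 ]
tin [ 0.609 -0.169  0.02 ]
ts [0.64  0.194 0.055]
ss [0.508 0.196 0.03 ]
blueL top [0.383 0.141 0.18 ]
blueLb [0.301 0.24  0.18 ]
blueR [ 0.374 -0.158  0.18 ]
blueRb [ 0.265 -0.105  0.18 ]
```

View pics/top1.png

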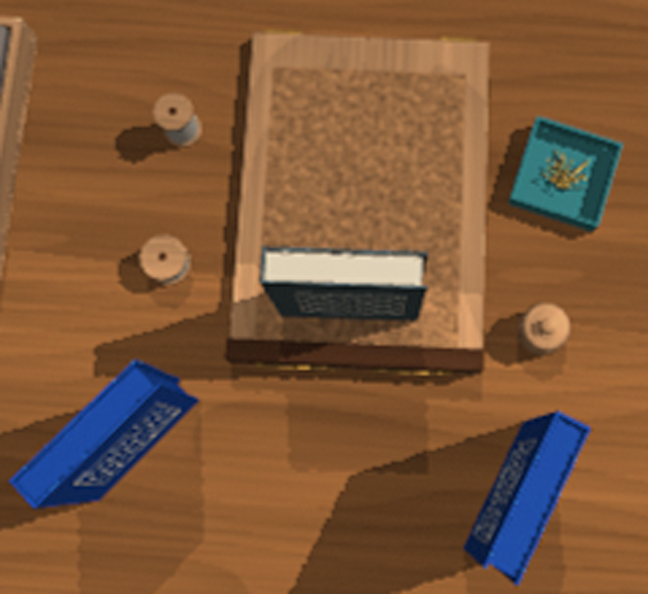

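```bash
cat > m.py <<'E'
from h import *
from scipy.optimize import least_squares
def fit(c,pts,pix,x0):
    def r(p):
        co,s=np.cos(p[2]),np.sin(p[2]);R=np.array([[co,-s,0],[s,co,0],[0,0,1]])
        return np.concatenate([np.subtract(w2px(c,R@np.array(q)+[p[0],p[1],0]),u) for q,u in zip(pts,pix)])
    s=least_squares(r,x0); return s.x,s.fun
E
python3 - <<'E'
from m import *
c=cam('top')
k=lambda a,b:(a/2.7+140-.3,b/2.7+125-.3)
p,f=fit(c,[(.17,.115,.018),(.17,-.115,.018),(-.13,.115,.036),(-.13,-.115,.036)],[k(253,34),k(489,42),k(231,340),k(484,349)],[.56,.02,0])
print('board',p.round(4),f.round(1))
b,f=fit(c,[(.014,.0625,.198),(.014,-.0625,.198),(-.014,.0625,.198),(-.014,-.0625,.198)],[k(264,249),k(427,254),k(265,281),k(425,290)],[.46,.02,0])
print('book',b.round(4),f.round(1))
co,s=np.cos(p[2]),np.sin(p[2]);R=np.array([[co,-s],[s,co]])
print('ledge pt',(p[:2]+R@[-.13,0]).round(4),'book in board',(R.T@(b[:2]-p[:2])).round(4),np.degrees(b[2]-p[2]))
E
```

```text
board [0.5632 0.0166 0.0335] [-0.3 -0.3  0.2 -0.1 -1.1  0.   1.2  0.3]
book [0.4712 0.0217 0.0283] [-0.6 -1.   1.1 -0.2 -1.9  0.9  1.4  0.2]
ledge pt [0.4333 0.0123] book in board [-0.0918  0.0081] -0.29474896585137295
```

```bash
cat >> m.py <<'E'
from scipy.spatial.transform import Rotation as Ro
def togo(p,yaw):
    o=ctrl.get_obs();R=Ro.from_euler('xyz',o['eef_rot']);T=Ro.from_euler('xyz',[np.pi,0,yaw])
    print('shift cm',(R.inv().apply(np.array(p)-o['ee_pos'])*100).round(2),'turn',(R.inv()*T).as_rotvec().round(3),'F',o['force'].round(1),'q',o['qpos'].round(2))
E
python3 -c "
from m import *
togo([.42,.022,.33],.0335-np.pi/2)"
```

```text
shift cm [-40.35 -39.43 -12.46] turn [0.    0.001 0.374] F [ 0.6 -0.5 -0.3] q [-1.23  0.3   1.52 -0.    1.32 -0.07]
```

{"op": "play_rows", "data": {
  "steps": [
    [[0,0,-4,0,0,0,1],[0,0,-8,0,0,0,1],[0,0,-12.5,0,0,0,1],[-3,-3,-12.5,0,0,0.03,1],[-6,-6,-12.5,0,0,0.06,1],[-9,-9,-12.5,0,0,0.09,1],[-12,-12,-12.5,0,0,0.12,1],[-15,-15,-12.5,0,0,0.15,1],[-18,-18,-12.5,0,0,0.18,1],[-21,-21,-12.5,0,0,0.21,1],[-24,-24,-12.5,0,0,0.24,1],[-27,-27,-12.5,0,0,0.27,1],[-30,-30,-12.5,0,0,0.3,1],[-33,-33,-12.5,0,0,0.33,1],[-36,-36,-12.5,0,0,0.36,1],[-39,-38.5,-12.5,0,0,0.374,1],[-40.4,-39.4,-12.5,0,0,0.374,1],[-40.4,-39.4,-12.5,0,0,0.374,1],[-40.4,-39.4,-12.5,0,0,0.374,1]]
  ]
}}

```text
time_s: 1.78
ee_pos: [0.4195, 0.023, 0.3302]
eef_rot: [3.141, 0.001, -1.534]
force: [0.1, -0.0, 0.0]
grip_width: 0.0939
```

{"op": "play_rows", "data": {
  "steps": [
    [[0,0,3,0,0,0,1],[0,0,6,0,0,0,1],[0,0,9,0,0,0,1],[0,0,12,0,0,0,1],[0,0,14,0,0,0,1],[0,0,15.5,0,0,0,1],[0,0,15.5,0,0,0,1],[0,0,15.5,0,0,0,1]]
  ]
}}

```text
time_s: 2.45
ee_pos: [0.4192, 0.0222, 0.1754]
eef_rot: [3.14, 0.0, -1.536]
force: [0.1, -0.0, 0.8]
grip_width: 0.0943
```

```bash
python3 -c "
from m import *
togo([.47,.022,.175],.0335-np.pi/2)
c=cam('scene');cv2.imwrite('pics/s2.png',cv2.resize(c['frame'][80:350,160:400],None,fx=2.2,fy=2.2))"
```

```text
shift cm [ 0.19 -5.07  0.03] turn [0.001 0.    0.002] F [ 0.1 -0.   0.8] q [-0.03  0.04  1.9   0.    1.2   1.5 ]
```

View pics/s2.png

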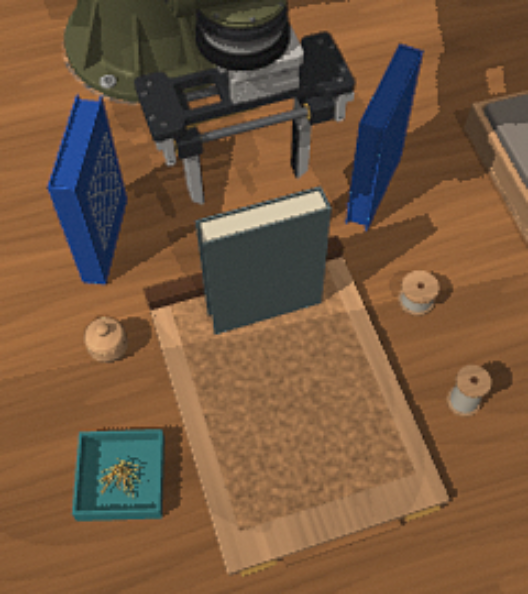

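Fingers are spread at about (195,195) and (305,170), ledge side of the upright book, clear of both blue books. I'll push slowly.

{"op": "play_rows", "data": {
  "steps": [
    [[0,-1,0,0,0,0,1],[0,-2,0,0,0,0,1],[0,-2.4,0,0,0,0,1],[0,-2.8,0,0,0,0,1],[0,-3.2,0,0,0,0,1],[0,-3.6,0,0,0,0,1],[0,-4,0,0,0,0,1],[0,-4.4,0,0,0,0,1],[0,-4.8,0,0,0,0,1],[0,-5.2,0,0,0,0,1],[0,-5.6,0,0,0,0,1],[0,-6,0,0,0,0,1],[0,-6.4,0,0,0,0,1],[0,-6.6,0,0,0,0,1],[0,-6.6,0,0,0,0,1]]
  ]
}}

```text
time_s: 3.75
ee_pos: [0.486, 0.0247, 0.176]
eef_rot: [3.142, 0.0, -1.535]
force: [-0.1, -0.1, -0.4]
grip_width: 0.0935
```

```bash
python3 -c "
from m import *
togo([.47,.022,.175],.0335-np.pi/2)
c=cam('scene');cv2.imwrite('pics/s3.png',cv2.resize(c['frame'][80:350,160:400],None,fx=2.2,fy=2.2))"
```

```text
shift cm [0.21 1.6  0.1 ] turn [0.    0.    0.002] F [-0.1 -0.1 -0.4] q [-0.02  0.19  1.73  0.    1.22  1.51]
```

View pics/s3.png

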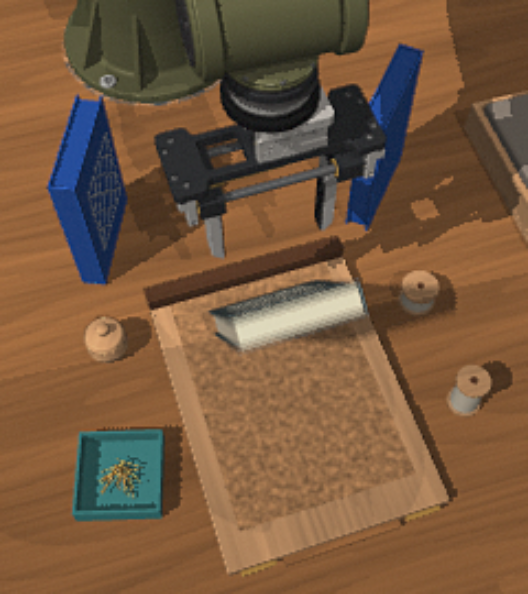

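The book is mid-fall, going the right way. I'll raise the hand and look again.

{"op": "play_rows", "data": {
  "steps": [
    [[0,1.5,-3,0,0,0,1],[0,3,-6,0,0,0,1],[0,4.5,-9,0,0,0,1],[0,6,-12,0,0,0,1],[0,6,-14,0,0,0,1],[0,6,-14,0,0,0,1],[0,6,-14,0,0,0,1]]
  ]
}}

```text
time_s: 4.38
ee_pos: [0.4258, 0.0225, 0.3166]
eef_rot: [-3.14, 0.0, -1.536]
force: [0.3, -0.2, -0.9]
grip_width: 0.0939
```

```bash
python3 -c "
from m import *
c=cam('scene');a=cv2.resize(c['frame'][100:350,160:400],None,fx=2.2,fy=2.2)
c=cam('top');b=cv2.resize(c['frame'][120:270,170:300+90],None,fx=2.2,fy=2.2)
cv2.imwrite('pics/s4.png',a);cv2.imwrite('pics/t4.png',b)"
```

```text
(no output)
```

View pics/s4.png

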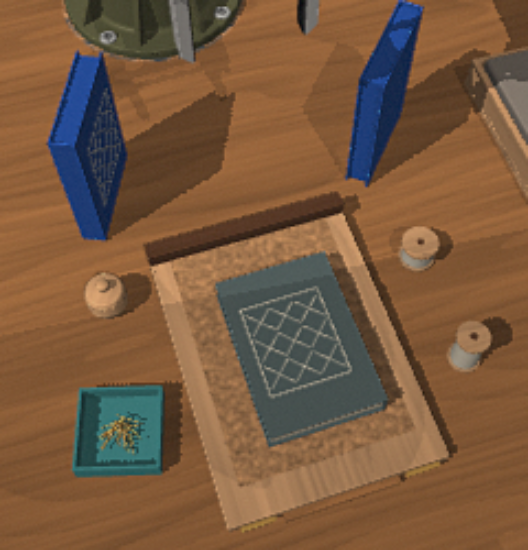

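The book lies front cover up. Its top-face corners in the crop are at (218,283), (326,254), (386,402) and (270,438).

```bash
python3 - <<'E'
from m import *
c=cam('scene')
k=lambda a,b:(a/2.2+160-.3,b/2.2+100-.3)
B=[(.17,.115,.018),(.17,-.115,.018),(-.13,-.115,.036),(-.13,.115,.036)]
p,f=fit(c,B,[k(448,459),k(228,529),k(150,263),k(343,208)],[.56,.02,0]); print('board',p.round(4),f.round(1))
b,f=fit(c,[(-.09,-.0625,.046),(-.09,.0625,.046),(.09,.0625,.046),(.09,-.0625,.046)],[k(218,283),k(326,254),k(386,402),k(270,438)],[.57,.02,0]); print('book',b.round(4),f.round(1))
co,s=np.cos(p[2]),np.sin(p[2]);R=np.array([[co,-s],[s,co]])
print('book in board',(R.T@(b[:2]-p[:2])).round(4),np.degrees(b[2]-p[2]))
h=b[:2]+.09*np.array([np.cos(b[2]),np.sin(b[2])]);print('head',h)
togo([.70,h[1],.30],b[2]-np.pi/2)
E
```

```text
board [0.5695 0.0163 0.0238] [ 1.1 -0.3 -0.8  1.6 -1.  -1.3  0.7 -0.9]
book [0.5848 0.0267 0.0191] [-0.7 -0.2  0.5 -1.   1.3  0.1 -1.   0.8]
book in board [0.0156 0.01  ] -0.2720440333743714
head [0.67479832 0.02843634]
shift cm [  0.38 -27.45   1.42] turn [0.002 0.001 0.016] F [-0.4  0.2 -0.4] q [-0.03 -0.05  1.66  0.    1.53  1.5 ]
```

{"op": "play_rows", "data": {
  "steps": [
    [[0,-3.5,0,0,0,0,1],[0.1,-7,0,0,0,0,1],[0.2,-10.5,0,0,0,0,1],[0.3,-14,0,0,0,0,1],[0.4,-17.5,0,0,0,0,1],[0.4,-21,0,0,0,0,1],[0.4,-24.5,0,0,0,0,1],[0.4,-28,0,0,0,0,1],[0.4,-28,3,0,0,0,1],[0.4,-28,6,0,0,0,1],[0.4,-28,9,0,0,0,1],[0.4,-28,12,0,0,0,1],[0.4,-28,15,0,0,0,1],[0.4,-28,18,0,0,0,1],[0.4,-28,21,0,0,0,1],[0.4,-28,23.5,0,0,0,1],[0.4,-28,24.5,0,0,0,1],[0.4,-28,24.5,0,0,0,1],[0.4,-28,24.5,0,0,0,1]]
  ]
}}

```text
time_s: 6.12
ee_pos: [0.7051, 0.0285, 0.0694]
eef_rot: [3.139, 0.001, -1.535]
force: [0.7, 0.3, 0.2]
grip_width: 0.0941
```

```bash
python3 -c "
from m import *
togo([.705,.028,.03],.03-np.pi/2)
c=cam('scene');a=cv2.resize(c['frame'][100:350,160:400],None,fx=2.2,fy=2.2)
cv2.imwrite('pics/s5.png',a)"
```

```text
shift cm [ 0.05 -0.    3.94] turn [0.003 0.001 0.005] F [0.7 0.3 0.2] q [-0.01  0.77  1.13  0.    1.24  1.52]
```

View pics/s5.png

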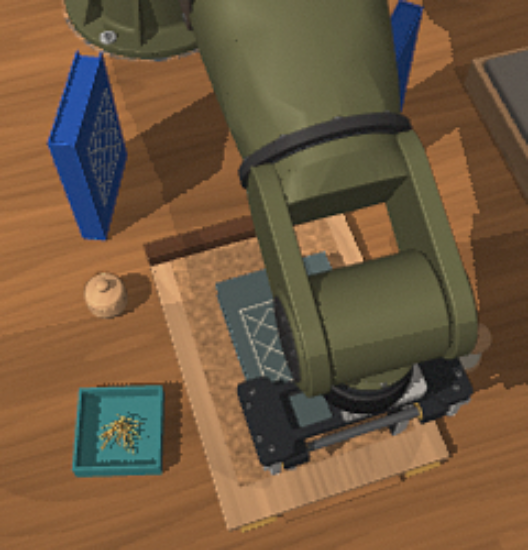

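The hand is past the head end, and the book hasn't moved. I'll lower it and start the push.

{"op": "play_rows", "data": {
  "steps": [
    [[0,0,1.5,0,0,0,1],[0,0,3,0,0,0,1],[0,0,3.9,0,0,0,1],[0,0,3.9,0,0,0,1],[0,1,3.9,0,0,0,1],[0,1.6,3.9,0,0,0,1],[0,2.2,3.9,0,0,0,1],[0,2.8,3.9,0,0,0,1],[0,3.2,3.9,0,0,0,1],[0,3.6,3.9,0,0,0,1],[0,4,3.9,0,0,0,1]]
  ]
}}

```text
time_s: 7.08
ee_pos: [0.6656, 0.0271, 0.032]
eef_rot: [-3.141, 0.0, -1.535]
force: [2.6, 0.4, -0.6]
grip_width: 0.094
```

{"op": "play_rows", "data": {
  "steps": [
    [[0,0.4,0,0,0,0,1],[0,0.8,0,0,0,0,1],[0,1.2,0,0,0,0,1],[0,1.6,0,0,0,0,1],[0,2,0,0,0,0,1],[0,2.4,0,0,0,0,1]]
  ]
}}

```text
time_s: 7.58
ee_pos: [0.6413, 0.0262, 0.032]
eef_rot: [-3.141, 0.0, -1.535]
force: [2.1, 0.5, 0.4]
grip_width: 0.0937
```

Sliding friction reads about 2 N. I'll creep until the force rises.

{"op": "play_rows", "data": {
  "steps": [
    [[0,0.2,0,0,0,0,1],[0,0.4,0,0,0,0,1],[0,0.6,0,0,0,0,1],[0,0.7,0,0,0,0,1]]
  ]
}}

```text
time_s: 7.92
ee_pos: [0.6342, 0.026, 0.0321]
eef_rot: [-3.141, 0.0, -1.535]
force: [2.4, -0.1, -1.8]
grip_width: 0.0941
```

{"op": "play_rows", "data": {
  "steps": [
    [[0,0.1,0,0,0,0,1],[0,0.2,0,0,0,0,1],[0,0.3,0,0,0,0,1]]
  ]
}}

```text
time_s: 8.17
ee_pos: [0.6311, 0.0259, 0.032]
eef_rot: [-3.141, 0.0, -1.535]
force: [2.3, -0.3, -0.1]
grip_width: 0.0938
```

{"op": "play_rows", "data": {
  "steps": [
    [[0,0.1,0,0,0,0,1],[0,0.2,0,0,0,0,1],[0,0.3,0,0,0,0,1]]
  ]
}}

```text
time_s: 8.42
ee_pos: [0.6281, 0.0258, 0.0321]
eef_rot: [-3.141, 0.0, -1.535]
force: [1.8, -0.4, 0.1]
grip_width: 0.0939
```

{"op": "play_rows", "data": {
  "steps": [
    [[0,0.1,0,0,0,0,1],[0,0.2,0,0,0,0,1],[0,0.3,0,0,0,0,1]]
  ]
}}

```text
time_s: 8.67
ee_pos: [0.6263, 0.0254, 0.0326]
eef_rot: [-3.137, 0.0, -1.536]
force: [15.3, -2.3, -1.0]
grip_width: 0.0939
```

{"op": "play_rows", "data": {
  "steps": [
    [[0,0.1,0,0,0,0,1],[0,0.2,0,0,0,0,1]]
  ]
}}

```text
time_s: 8.83
ee_pos: [0.6263, 0.0251, 0.0336]
eef_rot: [-3.131, -0.0, -1.537]
force: [17.0, -1.0, -1.1]
grip_width: 0.0942
```

Force is up to 17 N and motion has stopped, so the foot is against the ledge. Now back off, lift and inspect.

{"op": "play_rows", "data": {
  "steps": [
    [[0,-1,0,0,0,0,1],[0,-3,0,0,0,0,1],[0,-4,-3,0,0,0,1],[0,-4,-6.5,0,0,0,1],[0,-4,-10,0,0,0,1],[0,-4,-13.5,0,0,0,1],[0,-4,-17,0,0,0,1],[0,-4,-20.5,0,0,0,1],[0,-4,-24,0,0,0,1],[0,-1,-27,0,0,0,1],[0,3,-27,0,0,0,1],[0,7,-27,0,0,0,1],[0,11,-27,0,0,0,1],[0,15,-27,0,0,0,1],[0,19,-27,0,0,0,1],[0,21,-27,0,0,0,1],[0,21,-27,0,0,0,1],[0,21,-27,0,0,0,1]]
  ]
}}

```text
time_s: 10.33
ee_pos: [0.4131, 0.0179, 0.302]
eef_rot: [-3.13, -0.0, -1.537]
force: [1.4, 0.0, -0.2]
grip_width: 0.0939
```

```bash
python3 -c "
from m import *
togo([.705,.028,.03],.03-np.pi/2)
c=cam('scene');a=cv2.resize(c['frame'][165:330,180:390],None,fx=3.6,fy=3.6,interpolation=cv2.INTER_CUBIC)
cv2.imwrite('pics/s6.png',a)"
```

```text
shift cm [ -0.03 -28.9   27.52] turn [-0.011 -0.     0.004] F [ 1.4  0.  -0.2] q [-0.05 -0.08  1.72  0.    1.49  1.49]
```

View pics/s6.png

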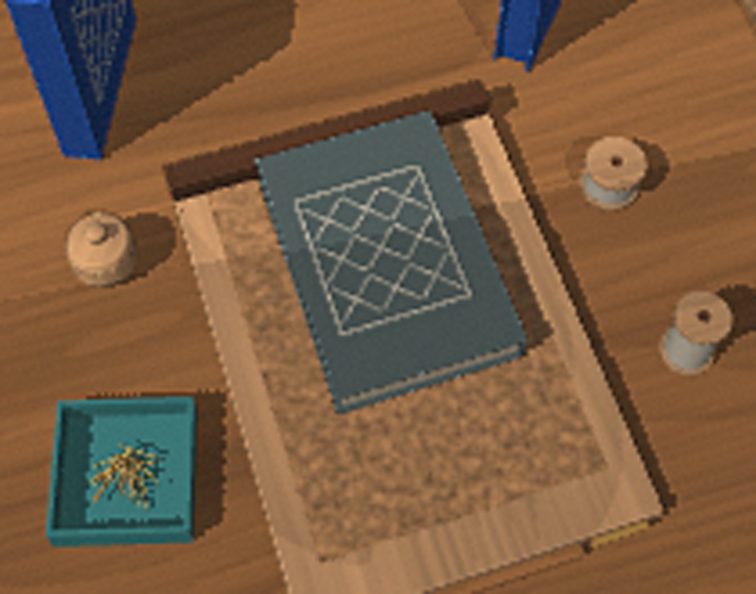

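Book is front cover up with its foot at (257,158)–(432,113) against the ledge. All bystanders stand. A numeric check of flushness:

```bash
python3 - <<'E'
from m import *
c=cam('scene')
k=lambda a,b:(a/3.6+180-.36,b/3.6+165-.36)
P=lambda a,b,z:px2w(c,*k(a,b),z)
L=[P(178,198,.036),P(488,108,.036)]
B=[P(257,158,.046),P(432,113,.046)]; H=[P(340,402,.046),P(523,346,.046)]
for n,q in(('ledge',L),('foot',B),('head',H)): d=q[1]-q[0]; print(n,np.round(q,4)[:,:2].tolist(),'ang',np.degrees(np.arctan2(-d[0],d[1])).round(2),np.linalg.norm(d).round(3))
n=np.array([L[1][1]-L[0][1],-(L[1][0]-L[0][0])]);n/=np.linalg.norm(n)
print('gap',[(n@(q-L[0])[:2]).round(4) for q in B+H])
print(np.linalg.norm(H[0]-B[0]))
t=cam('top')['frame'];print(ctrl.get_obs()['time_s'])
cv2.imwrite('pics/t6.png',cv2.resize(t[125:275,190:360],None,fx=4,fy=4,interpolation=cv2.INTER_CUBIC))
E
```

```text
ledge [[0.4483, -0.0976], [0.4398, 0.1243]] ang 2.2 0.222
foot [[0.4392, -0.0401], [0.4387, 0.0834]] ang 0.26 0.124
head [[0.6215, -0.0345], [0.6186, 0.0844]] ang 1.42 0.119
gap [np.float64(-0.0069), np.float64(-0.0027), np.float64(0.1755), np.float64(0.1771)]
0.18235345719196275
10.4833
```

View pics/t6.png

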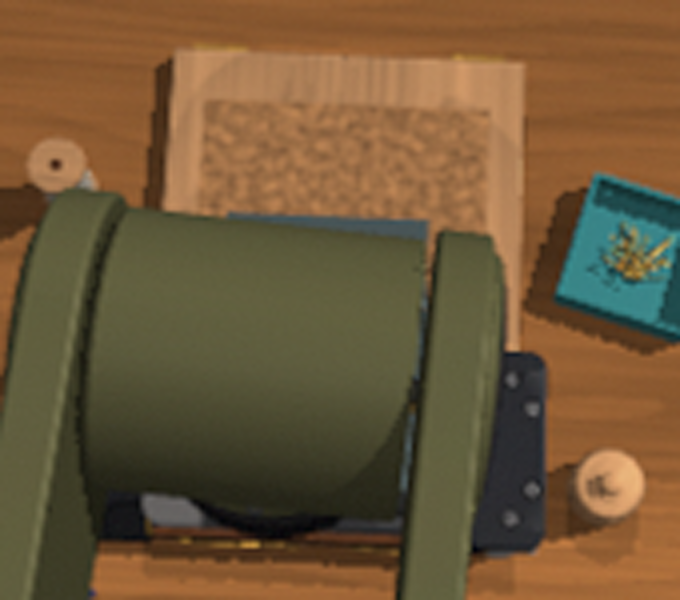

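The arm blocks the top view, so I'll move it aside.

{"op": "play_rows", "data": {
  "steps": [
    [[3,0,0,0,0,0,1],[6,1,0,0,0,0,1],[9,2,0,0,0,0,1],[12,3,0,0,0,0,1],[15,4,0,0,0,0,1],[18,5,0,0,0,0,1],[21,6,0,0,0,0,1],[24,7,0,0,0,0,1],[27,8,0,0,0,0,1],[30,9,0,0,0,0,1],[33,10,0,0,0,0,1],[36,11,0,0,0,0,1],[39,12,0,0,0,0,1],[42,13,0,0,0,0,1],[42,13,0,0,0,0,1],[42,13,0,0,0,0,1]]
  ]
}}

```text
time_s: 11.82
ee_pos: [0.2983, -0.4075, 0.2986]
eef_rot: [-3.134, 0.002, -1.539]
force: [-0.1, 0.1, 0.1]
grip_width: 0.094
```

```bash
python3 - <<'E'
from m import *
t=cam('top')['frame']
cv2.imwrite('pics/t7.png',cv2.resize(t[130:270,190:370],None,fx=4.2,fy=4.2,interpolation=cv2.INTER_CUBIC))
E
```

```text
(no output)
```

View pics/t7.png

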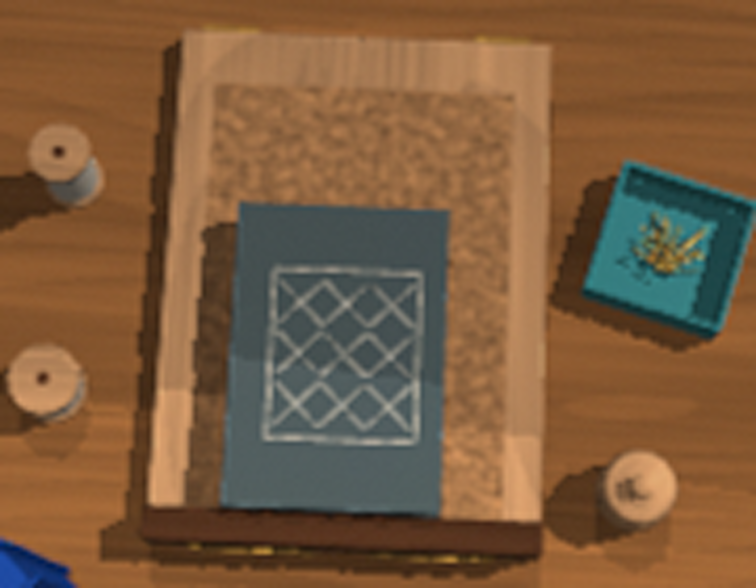

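Ledge edge runs (145,509)–(541,523), slope 2.0°. The book's foot runs (221,507)–(441,515), slope 2.1°. It is square, flush and inside the cork, and the bystanders are unmoved.

```bash
python3 -c "
from station import ctrl
print(ctrl.hand_in())"
```

```text
the job is handed in; nothing more can be done
None
```

The book is lying front cover up on the cork with its foot against the ledge, and I handed the job in at about 12 s. I pushed it over near its top with the open fingers, then pushed its head end towards the ledge. I never gripped or lifted it.

- **Against the ledge:** the push force rose from about 2 N of sliding friction to 17 N, and the motion stopped.
- **Square to the ledge:** in the last top view the foot edge slopes 2.1° and the ledge 2.0°, with no visible gap. The whole book is inside the cork.
- **Bystanders:** the tin, both spools and the pot stand where they were.
- **One check disagreed:** a rough estimate from the scene camera put the book's foot edge up to 7 mm inside the ledge and about 2° off. That is physically impossible. I put it down to how coarsely I read the pixels, and relied on the top view and the force.

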